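# Cover and code-lock the medicine case

## Task

Close the grey medicine case: press the aluminium cover's two ears down between the spring clips until it sits flat on the case over the open well, fully home. Then set the three lock dials to the code, as seen with the dials nearest you: left dial pointing to 9 o'clock, middle dial to 1 o'clock, right dial to 4 o'clock (12 o'clock is towards the cover). Do not disturb the other things on the table.

Things in the scene. Friction and masses are not known exactly. Their poses are not given: they have to be found in the camera images.
- cover_center (a point): Centre of the loose cover, 22 mm above its underside. Aluminium plate 70 (x) x 110 (y) x 10 mm; at each end of y an ear 30 wide (x), 20 long, 10 thick (150 mm over the ears). Grey grip rib on top, 16 thick (x) x 70 long (y), from 10 to 44 mm above the underside. About 0.2 kg, starts flat on the table, rib up (z up).
- case: Grey case, fixed, 200 (x) x 240 (y) x 60 mm; origin: centre of its underside on the table; x points from the dials to the open well, away from the robot, y to the left, z up. Its flat top (deck) is 60 mm up. Dials along its near side, well and slots at the far side.
- seat (a point): Where cover_center must come, 22 mm above the deck, over the well (case x +50 mm). Axes: those of the case; the cover's x and y lie along them, either way round. Cover body has 3 mm play each way in y.
- slot_left (a point): Centre of the left ear's slot at deck height, 65 mm along +y from the seat: two steel cheeks 14 mm high, 34 mm apart in x. A steel spring leaf on each side stands 27 mm above the deck, gap 42 mm at its top, 28 mm at its foot. The ear is led in and then pressed straight down the last 15 mm against 5 to 20 N in all; friction holds it.
- slot_right (a point): The same for the right ear, 65 mm along -y from the seat.
- dial_left_axis (a point): On the axis of the left dial, 24 mm above the deck, half-way up its grip. Black disc 60 mm wide, 8 thick, with an upright grip bar 46 long, 14 thick, from 8 to 40 mm above the deck; a low nose, 34 mm from the axis, and a white line mark the pointer end. White deck marks show the 12 hours, the widest at 12. Axes of the case. Dials are 75 mm apart.
- dial_middle_axis (a point): The same for the middle dial.
- dial_right_axis (a point): The same for the right dial.
- dial_left (a joint): Pointer angle of the left dial, rad: 0 = 12 o'clock (pointer and bar along the case's +x), positive = clockwise seen from above, one hour = 0.524. Stops at +-3.0. Friction 0.06 Nm, stays where left. Code: 9 o'clock (-1.571).
- dial_middle (a joint): As dial_left, for the middle dial. Code: 1 o'clock (0.524).
- dial_right (a joint): As dial_left, for the right dial. Code: 4 o'clock (2.094).
- vial: Bystander: small capped vial, 28 mm across, 55 mm tall, standing about 95 mm from the cover's centre. Origin: centre of its underside.
- tape: Bystander: roll of tape lying flat, 50 mm across, 20 mm high, about 85 mm from the cover's centre on the other side from the vial. Origin: centre of its underside.
- saline: Bystander: clear bottle, 62 mm across, 190 mm tall, standing behind and between case and cover. Origin: centre of its underside.
- cup: Bystander: clear cup, 54 mm across, 60 mm tall, between the robot and the case and cover. Origin: centre of its underside.
- driver: Bystander: red hand driver lying at the left of the pad, 42 mm thick, 195 mm long along its x. Origin: under the middle of its grip.
- tray: Bystander: open black tray, 200 x 130 x 40 mm, at the right. Origin: centre of its underside.

How it is judged:
On the way, in this order (a step that is already met when the one before it is completed fails the run):
1. the cover is pressed home flat in its slots (horizontal distance between cover_center and seat below 0.005 m and z of cover_center in the frame of seat between -0.003 and 0.0025 m and angle between cover_center's own z axis and vertical below 0.04 rad and angle between the x axis of cover_center and the x axis of seat, either way round below 0.06 rad), for 0.2 s.
2. all three dials stand at the code (value of joint dial_left between -1.7308 and -1.4108 rad and value of joint dial_middle between 0.3636 and 0.6836 rad and value of joint dial_right between 1.9344 and 2.2544 rad), for 0.2 s.
At the end, for the whole second after the job is handed in: The cover sits in its slots on the case, within 5 mm of the seat and 2.5 mm of flush, level within 0.04 rad and lined up within 0.06 rad, at rest, and the dials stand within 0.16 rad of 9, 1 and 4 o'clock (joint values -1.571, 0.524, 2.094) (all of step 1 and all of step 2 and linear speed of cover below 0.02 m/s); the robot touches nothing.
It fails at once if a bystander is pushed more than 30 mm or knocked over (distance of any of vial, tape, saline, cup, driver, tray from where it was at the start of the episode above 0.03 m or angle between any of vial, tape, saline, cup, driver, tray's own z axis and vertical above 0.5 rad).
It also fails if it takes over 64 s, if anything falls off the work surface, if the arm or the gripper's body presses on something with over 40 N, if the wrist force passes 120 N, or if a joint passes its speed limit or range.

## Robot

A 6-joint arm with a two-finger parallel gripper is mounted at the origin on the work surface. World frame = base frame: x ahead of the robot, y to its left, z up, the work surface at z = 0. Lengths are in m, angles in rad, forces in N, time in s.
With the tool pointing down it reaches from about 0.375 to 0.9 m from the base axis. Payload 3.1 kg.
Tool frame: the origin (TCP) lies between the finger pads; the fingertips stand 25 mm ahead of it and the grasp point (between the pads) lies 6 mm ahead of it; x points along the fingers, y is the direction in which the jaws open and shut, and the axes are right-handed (so a half turn about x gives the same grasp; the last joint's range is limited). The gripper opens to 85 mm and grips with 20 to 120 N. Pads are 22 mm wide; open, the fingers measure 114 mm over their backs; the gripper's body (76 mm by 85 mm) begins 54 mm behind the grasp point. The pads swing forward as they close: fully open they stand 13 mm farther back than shut.
Start: joints at [1.046, 0.527, 1.433, -0, 1.181, -0.178], TCP at [0.212, 0.588, 0.256] pointing down, gripper open.
Joint ranges: [-3.08, 3.08], [-0.75, 2.2], [0.22, 2.44], [-1.43, 4.57], [0, 2.65], [-2.85, 2.85]. Speed limits (rad/s): [2.79, 2.79, 3.14, 3.14, 3.14, 3.14].

## Interface

Orientations are given as a unit quaternion [x, y, z, w].
In Python, from station import manip, viewer, workorder gives the robot as it stands.
- The arm moves only by the shell command python3 -m crank 'ROWS' [FORCE]. ROWS is JSON, one flat list of numbers, 5 for each row, row after row: the opening, from 0 (shut) to 1 (fully open), then the shift along the world's x, y, z in mm, then the turn about the world's z in rad. A call has 1 to 10 rows; each row is the pose to reach, as a shift and turn from the pose commanded when the call began; what a row does not reach only later rows make up. A row lasts 1/8 s, in which the tool goes at most 62.5 mm and 10.7 degrees, less where a joint would pass 70% of its speed; a pose out of reach is approached as far as the arm can. A call with a gripper value outside its range is refused whole. The fingers move at their own pace and stop on an object; FORCE is the grip in N (left out, the last holds). Time passes only in rows, so rows that repeat a pose let the fingers close. It gives the time, the measured TCP pose, the force and the opening at its end, in the units of the state.
- manip.sense(): the state, without advancing time (a new reading comes with each control period).
- viewer.snapshot(name): name is "side" or "top"; returns a dict with "img" (384x512x3 uint8, red, green, blue), "range_z" (384x512 float32, m along the optical axis (not along the pixel's ray), 0 where there is no reading), "fx", "fy", "cx", "cy" (pixels), "origin" and "attitude" of the camera in the world. Camera axes: x right, y down, z forward; pixel columns grow to the right and rows downward; lengths in m; the calibration is good to about 2 mm. A picture is of the moment at which its call begins.
- workorder.sign_off(): hands the job in, once; it reports no verdict.
The state is a dict: "t": time; "q": joint angles; "qd": joint speeds; "tau": joint torques, N m; "tcp_pos": TCP position; "tool_rot": TCP orientation; "force": force on the tool from outside, world axes, zero at the start; "ft_torque": the same for the moment, N m; "finger_gap": opening from 0.0 (shut) to 1.0 (fully open).
Only numpy, scipy, OpenCV 4.12 (cv2) and the standard library are available. Lean on these libraries where they do the work, as an engineer would, in place of code of your own. Each camera call takes 0.05 s, during which the arm holds its last target.

## Working session

There is one attempt and no reset: what is moved stays moved. The work goes in short steps, Python scripts to look and compute and a shell command to move; the robot and the scene stay as the last step left them, time stands still between calls to the robot, and variables do not carry over. Pictures are saved under pics/ and viewed, and the job is handed in when it is done.

```bash
ls; mkdir -p pics; cat > h.py <<'E'
import numpy as np,cv2
from station import manip,viewer,workorder
def snap(name,fn):
    d=viewer.snapshot(name); cv2.imwrite('pics/'+fn,d['img'][:,:,::-1]); np.savez('/tmp/'+name,**{k:np.array(v) for k,v in d.items()}); return d
E
python3 - <<'E'
from h import *
print(manip.sense())
for n in('top','side'):
    d=snap(n,n+'0.png'); print({k:d[k] for k in d if k not in('img','range_z')})
E
```

```text
pics
{'t': 0.0, 'q': array([ 1.04551569e+00,  5.28452409e-01,  1.43394064e+00, -1.76037651e-05,
        1.18140608e+00, -1.78468690e-01]), 'qd': array([ 0.0005734 , -0.00153746,  0.000986  , -0.00032269,  0.00142812,
       -0.00091539]), 'tau': array([-1.29702290e-03, -4.42351270e+01, -1.78021359e+01, -3.04590694e-04,
        8.65512702e-03, -3.81462712e-06]), 'tcp_pos': array([0.21204755, 0.5872014 , 0.25532983]), 'tool_rot': array([ 0.12126625,  0.69676563, -0.12273484,  0.69623869]), 'force': array([-0.14108666, -0.23650761,  0.19320812]), 'ft_torque': array([-0.000929  , -0.03079688, -0.01319031]), 'finger_gap': 0.9982756100447875}
{'fx': 440.14640712897403, 'fy': 440.14640712897403, 'cx': 260.97354562805714, 'cy': 181.9736807915449, 'origin': array([ 0.36255471, -0.0116563 ,  1.59222692]), 'attitude': array([ 0.71476843, -0.69561011,  0.04839536, -0.05376384])}
{'fx': 369.3006302746303, 'fy': 369.3006302746303, 'cx': 261.8219327484278, 'cy': 188.23925318067901, 'origin': array([ 0.51746326, -0.84490737,  0.67208057]), 'attitude': array([ 0.88546662, -0.0170953 ,  0.0176609 , -0.46405249])}
```

View pics/top0.png

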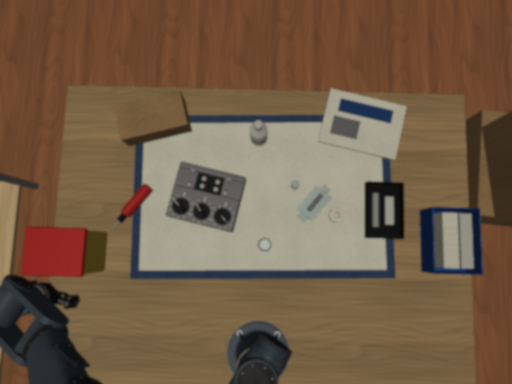

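View pics/side0.png

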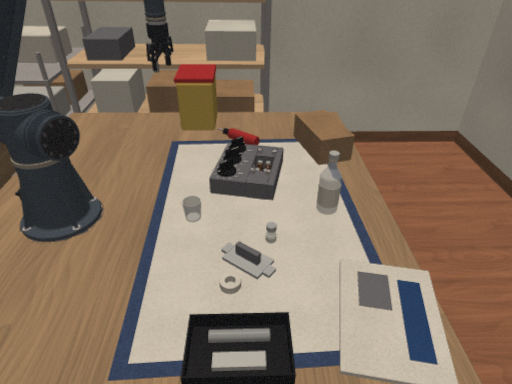

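The top view shows the case near (206,196), the cover near (315,202), the vial at (295,184), the tape at (334,215), the saline at (258,132) and the cup at (264,244). I'll zoom in next.

```bash
python3 - <<'E'
from h import *
d=np.load('/tmp/top.npz');im=d['img'][:,:,::-1]
a=cv2.resize(im[150:240,155:255],None,fx=6,fy=6,interpolation=cv2.INTER_CUBIC)
cv2.imwrite('pics/top_case.png',a)
b=cv2.resize(im[160:240,280:360],None,fx=7,fy=7,interpolation=cv2.INTER_CUBIC)
cv2.imwrite('pics/top_cover.png',b)
s=np.load('/tmp/side.npz')['img'][:,:,::-1]
cv2.imwrite('pics/side_case.png',cv2.resize(s[130:300,200:300],None,fx=3.5,fy=3.5,interpolation=cv2.INTER_CUBIC))
z=d['range_z'];print(z[196,206],z[165:240:8,300:330:5])
E
```

```text
1.543435 [[1.6194116 1.6082623 1.6180644 1.6203038 1.6163806 1.6193317]
 [1.610871  1.6057656 1.6121866 1.6118165 1.6120389 1.6100132]
 [1.6073222 1.607785  1.6160966 1.611166  1.6088129 1.6075803]
 [1.6030555 1.6034966 1.603384  1.5895582 1.5908502 1.5949934]
 [1.5951449 1.6011009 1.5886099 1.5711917 1.5603765 1.592092 ]
 [1.5836822 1.5821693 1.5516561 1.5874788 1.5884807 1.5892756]
 [1.5746413 1.5842501 1.5806901 1.5851256 1.5931351 1.5875986]
 [1.5907198 1.5859263 1.5837787 1.5807469 1.5830652 1.5870928]
 [1.5820992 1.5760471 1.5784754 1.5809255 1.5819514 1.5845369]
 [1.5844342 1.5729208 1.5753616 1.5790752 1.5790739 1.5789798]]
```

View pics/top_case.png

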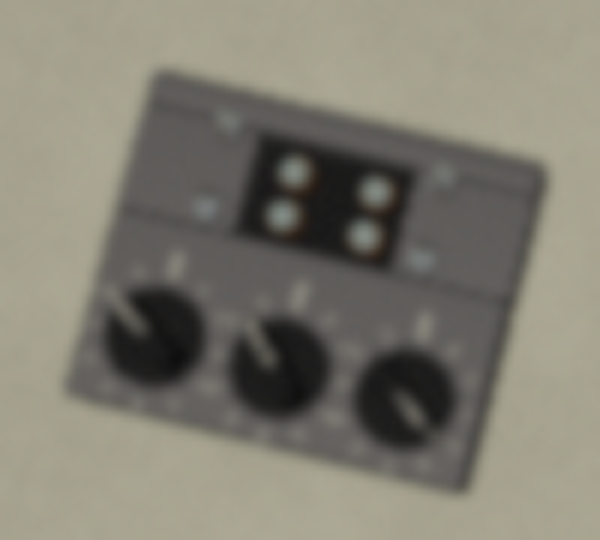

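View pics/top_cover.png

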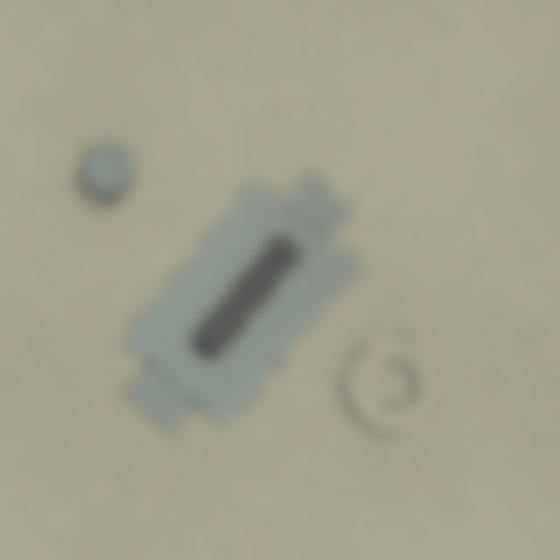

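View pics/side_case.png

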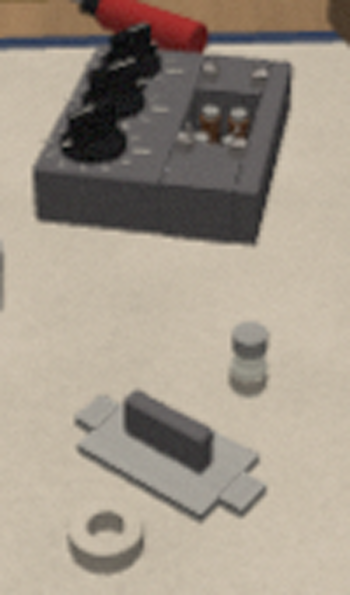

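```bash
cat >> h.py <<'E'
from scipy.spatial.transform import Rotation as Ro
def ray(d,uv,z):
    uv=np.atleast_2d(uv).astype(float)
    r=np.c_[(uv[:,0]-d['cx'])/d['fx'],(uv[:,1]-d['cy'])/d['fy'],np.ones(len(uv))]
    r=Ro.from_quat(d['attitude']).apply(r); o=np.array(d['origin'])
    z=np.broadcast_to(z,len(uv)); s=(z-o[2])/r[:,2]; return o+s[:,None]*r
def proj(d,P):
    p=Ro.from_quat(d['attitude']).inv().apply(np.atleast_2d(P)-d['origin'])
    return np.c_[p[:,0]/p[:,2]*d['fx']+d['cx'],p[:,1]/p[:,2]*d['fy']+d['cy']]
K=8
def up(d,x0,y0,x1,y1):
    return cv2.resize(d['img'][y0:y1,x0:x1],None,fx=K,fy=K,interpolation=cv2.INTER_CUBIC)
def back(p,x0,y0): return (np.asarray(p,float)+.5)/K-.5+[x0,y0]
E
cat > m1.py <<'E'
from h import *
d=np.load('/tmp/top.npz')
# case
x0,y0=155,150; a=up(d,x0,y0,255,240); g=cv2.cvtColor(a,cv2.COLOR_RGB2GRAY)
m=(g<128).astype(np.uint8)
cs,_=cv2.findContours(m,cv2.RETR_EXTERNAL,cv2.CHAIN_APPROX_NONE); c=max(cs,key=cv2.contourArea)
h=cv2.approxPolyDP(cv2.convexHull(c),12,True)[:,0]
r=cv2.boxPoints(cv2.minAreaRect(c))
pts=c[:,0].astype(float); L=[]
for i in range(4):
    A,B=r[i],r[(i+1)%4]; u=(B-A)/np.linalg.norm(B-A); s=(pts-A)@u; n=np.array([-u[1],u[0]])
    k=(s>60)&(s<np.linalg.norm(B-A)-60)&(abs((pts-A)@n)<20)
    vx,vy,px,py=cv2.fitLine(pts[k].astype(np.float32),cv2.DIST_HUBER,0,.01,.01).ravel()
    p2=back(np.array([[px-200*vx,py-200*vy],[px+200*vx,py+200*vy]]),x0,y0)
    mid=p2.mean(0); print('edge mid px',mid.round(1))
    for z in(0,.06):
        w=ray(d,p2,z); e=w[1]-w[0]; L.append((z,w.mean(0),e)); print('  z',z,'mid',w.mean(0).round(4),'ang deg',np.degrees(np.arctan2(e[1],e[0])).round(2))
# dials
hsvv=a.max(2)
m=(hsvv<62).astype(np.uint8); cs,_=cv2.findContours(m,cv2.RETR_EXTERNAL,cv2.CHAIN_APPROX_NONE)
for c in cs:
    if cv2.contourArea(c)>3000:
        (cx,cy),R=cv2.minEnclosingCircle(c); hull=cv2.convexHull(c); M=cv2.moments(hull)
        p=back([[M['m10']/M['m00'],M['m01']/M['m00']]],x0,y0)[0]
        print('dark',cv2.contourArea(c)/64,p.round(2),ray(d,p,.068)[0].round(4), 'R px',R/K)
# marks / leaves: bright blobs
m=(a.min(2)>118).astype(np.uint8)
n,l,st,ce=cv2.connectedComponentsWithStats(m)
for i in range(1,n):
    if 60<st[i,4]<3000: p=back(ce[i],x0,y0); print('bright',st[i,4],p.round(2),ray(d,p,.06)[0].round(4),'z87',ray(d,p,.087)[0].round(4))
# cover
x0,y0=280,160; a=up(d,x0,y0,360,240); v=a.max(2); 
b=a.astype(int); m=((b[:,:,0]-b[:,:,2]<6)).astype(np.uint8)
cs,_=cv2.findContours(m,cv2.RETR_EXTERNAL,cv2.CHAIN_APPROX_NONE)
for c in cs:
    if cv2.contourArea(c)>1500:
        (q,wh,an)=cv2.minAreaRect(c); M=cv2.moments(c); p=back([M['m10']/M['m00'],M['m01']/M['m00']],x0,y0)
        print('alu',cv2.contourArea(c)/64,back(q,x0,y0).round(2),np.array(wh)/K,an,'cen',p.round(2),ray(d,p,.01)[0].round(4),'vialtop',ray(d,p,.055)[0].round(4))
m=(v<115).astype(np.uint8); cs,_=cv2.findContours(m,cv2.RETR_EXTERNAL,cv2.CHAIN_APPROX_NONE)
for c in cs:
    if cv2.contourArea(c)>1500:
        (q,wh,an)=cv2.minAreaRect(c); bp=back(cv2.boxPoints((q,wh,an)),x0,y0)
        w=ray(d,bp,.044); print('rib',back(q,x0,y0),np.array(wh)/K,ray(d,back(q,x0,y0),.044)[0].round(4)); 
        e=w[1]-w[0];f=w[2]-w[1]; e=e if np.linalg.norm(e)>np.linalg.norm(f) else f
        print('  len',np.linalg.norm(w[1]-w[0]),np.linalg.norm(f),'ang',np.degrees(np.arctan2(e[1],e[0])))
E
python3 m1.py
```

```text
edge mid px [172.7 187.8]
  z 0 mid [0.5649 0.3252 0.    ] ang deg -12.26
  z 0.06 mid [0.5573 0.3125 0.06  ] ang deg -12.26
edge mid px [212.8 168.6]
  z 0 mid [0.6391 0.1822 0.    ] ang deg -102.32
  z 0.06 mid [0.6286 0.1749 0.06  ] ang deg -102.32
edge mid px [239.7 204.9]
  z 0 mid [0.5089 0.0783 0.    ] ang deg -12.19
  z 0.06 mid [0.5034 0.0749 0.06  ] ang deg -12.19
edge mid px [198.9 224.1]
  z 0 mid [0.4348 0.2235 0.    ] ang deg -102.29
  z 0.06 mid [0.4321 0.2147 0.06  ] ang deg -102.29
dark 204.453125 [221.96 215.99] [0.4618 0.1348 0.068 ] R px 8.3010892868042
dark 187.3046875 [201.16 210.95] [0.4772 0.2076 0.068 ] R px 8.309682846069336
dark 192.3515625 [180.43 205.72] [0.4934 0.2806 0.068 ] R px 8.42930793762207
dark 465.984375 [208.75 183.24] [0.575  0.1856 0.068 ] R px 15.57744026184082
bright 180 [203.48 178.16] [0.5937 0.2061 0.06  ] z87 [0.5896 0.2022 0.087 ]
bright 193 [217.15 181.51] [0.583  0.1574 0.06  ] z87 [0.5791 0.1544 0.087 ]
bright 217 [201.61 185.46] [0.5675 0.2115 0.06  ] z87 [0.5639 0.2075 0.087 ]
bright 245 [215.21 188.85] [0.5568 0.1631 0.06  ] z87 [0.5534 0.16   0.087 ]
bright 87 [225.23 203.92] [0.5047 0.1258 0.06  ] z87 [0.5022 0.1234 0.087 ]
alu 600.1171875 [313.73 203.01] [18.81306839 40.15852356] 40.23635482788086 cen [313.54 203.03] [ 0.5212 -0.188   0.01  ] vialtop [ 0.5166 -0.183   0.055 ]
alu 30.1796875 [294.7  184.06] [6.05825138 6.45335484] 16.699243545532227 cen [294.69 184.08] [ 0.5883 -0.1189  0.01  ] vialtop [ 0.5819 -0.1159  0.055 ]
rib [314.61372757 202.12602234] [ 4.86540127 20.67795563] [ 0.5211 -0.1879  0.044 ]
  len 0.07376836091490355 0.01708903821916595 ang -38.66900474556396
```

```bash
cat > st.py <<'E'
from h import *
s=manip.sense();R=Ro.from_quat(s['tool_rot']).as_matrix()
print('t',round(s['t'],2),'tcp',(s['tcp_pos']*1000).round(1),'toolx',R[:,0].round(3),'tooly ang',np.degrees(np.arctan2(R[1,1],R[0,1])).round(2),'F',s['force'].round(1),'M',s['ft_torque'].round(2),'gap',round(s['finger_gap'],3),'q',s['q'].round(2))
E
python3 st.py
python3 - <<'E'
from h import *
d=np.load('/tmp/top.npz')
x0,y0=280,160; b=up(d,x0,y0,360,240).astype(int); 
for th in(2,6,10):
    m=((b[:,:,0]-b[:,:,2]<th)).astype(np.uint8)
    c=max(cv2.findContours(m,cv2.RETR_EXTERNAL,cv2.CHAIN_APPROX_NONE)[0],key=cv2.contourArea)
    m2=np.zeros_like(m);cv2.drawContours(m2,[c],-1,1,-1);yx=np.argwhere(m2)[:,::-1]
    w=ray(d,back(yx,x0,y0),.01)[:,:2];w0=w.mean(0);u=np.linalg.svd((w-w0)[::7],full_matrices=False)[2][0]
    l=(w-w0)@u;t=(w-w0)@[-u[1],u[0]]
    print(th,w0,np.degrees(np.arctan2(u[1],u[0])),l.min(),l.max(),t.min(),t.max(), len(w)/64)
print('saline,cup',ray(d,[[258,125],[264,244]],[.19,.06]))
E
```

```text
t 0.1 tcp [212.1 587.3 255.4] toolx [-0.001 -0.002 -1.   ] tooly ang 70.13 F [-0.2  0.1 -0. ] M [ 0.04  0.02 -0.04] gap 1.001 q [ 1.05  0.53  1.43 -0.    1.18 -0.18]
2 [ 0.52001607 -0.18679574] 141.9653486545608 -0.07257532188737757 0.06932927814701818 -0.03211335081920422 0.03205910653381765 535.984375
6 [ 0.52123936 -0.18801929] 141.6653296937368 -0.07405637771154183 0.07232719069811298 -0.03369705485818413 0.033562411117874946 606.0
10 [ 0.52162299 -0.18840675] 141.47788829693704 -0.07517581399381766 0.07408548202099757 -0.034955529850672525 0.03497362849345161 657.296875
saline,cup [[ 0.7551854   0.01680981  0.19      ]
 [ 0.36979231 -0.01328731  0.06      ]]
```

```bash
python3 -m crank '[0.5,309.4,-390,0,-0.16, 0.5,309.4,-390,0,-0.16, 0.5,309.4,-390,0,-0.16, 0.5,309.4,-390,0,-0.16, 0.5,309.4,-390,0,-0.16, 0.5,309.4,-390,0,-0.16, 0.5,309.4,-390,0,-0.16, 0.5,309.4,-390,0,-0.16, 0.5,309.4,-450,0,-0.32, 0.5,309.4,-510,0,-0.326]' 40; python3 st.py
```

```text
t: 1.35
tcp_pos: [0.5219, 0.0758, 0.2558]
tool_rot: [0.234, 0.668, -0.234, 0.667]
force: [0.3, 0.8, -0.3]
finger_gap: 0.498
t 1.35 tcp [521.9  75.8 255.8] toolx [-0.001 -0.    -1.   ] tooly ang 51.39 F [ 0.3  0.8 -0.3] M [0.05 0.06 0.05] gap 0.498 q [-0.07  0.4   1.68 -0.    1.07 -0.96]
```

```bash
python3 -m crank '[0.5,-0.5,-60,0,0, 0.5,-0.5,-120,0,0, 0.5,-0.5,-180,0,0, 0.5,-0.5,-240,0,0, 0.5,-0.5,-264,0,0, 0.5,-0.5,-264,-60,0, 0.5,-0.5,-264,-110,0, 0.5,-0.5,-264,-130,0, 0.5,-0.5,-264,-130,0]'; python3 - <<'E'
from h import *
snap('side','side1.png');snap('top','top1.png')
s=np.load('/tmp/side.npz')['img'][:,:,::-1];t=np.load('/tmp/top.npz')['img'][:,:,::-1]
cv2.imwrite('pics/c1.png',np.hstack([cv2.resize(s[160:310,180:310],None,fx=3,fy=3,interpolation=2),cv2.resize(t[150:250,270:370],(400,450),interpolation=2)]))
E
python3 st.py
```

```text
t: 2.48
tcp_pos: [0.52, -0.1855, 0.1243]
tool_rot: [0.234, 0.669, -0.233, 0.666]
force: [-0.4, -0.4, 0.3]
finger_gap: 0.503
t 2.58 tcp [ 521.7 -186.4  126.7] toolx [ 0. -0. -1.] tooly ang 51.45 F [0.5 1.3 0. ] M [ 0.05 -0.06 -0.03] gap 0.5 q [-0.54  0.62  1.72 -0.    0.8  -1.44]
```

View pics/c1.png

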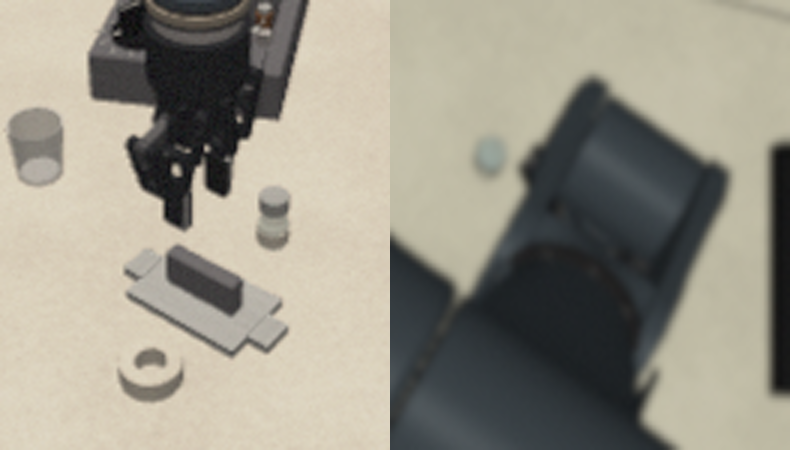

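The left half shows the open fingers above the rib at the right heading. The vial and tape are clear of them. I'll descend partway, then check for settling.

```bash
python3 -m crank '[0.5,0,0,-50,0, 0.5,0,0,-80,0, 0.5,0,0,-80,0, 0.5,0,0,-80,0, 0.5,0,0,-80,0]'; python3 st.py;python3 -m crank '[0.5,0,0,0,0, 0.5,0,0,0,0]'; python3 st.py
```

```text
t: 3.2
tcp_pos: [0.5225, -0.1869, 0.0482]
tool_rot: [0.233, 0.666, -0.234, 0.669]
force: [0.4, 0.0, 0.2]
finger_gap: 0.5
t 3.2 tcp [ 522.5 -186.9   48.2] toolx [ 0.003 -0.002 -1.   ] tooly ang 51.46 F [0.4 0.  0.2] M [-0.03 -0.04 -0.01] gap 0.5 q [-0.54  0.75  1.75 -0.    0.63 -1.44]
t: 3.45
tcp_pos: [0.5216, -0.1864, 0.047]
tool_rot: [0.233, 0.667, -0.233, 0.668]
force: [0.1, 0.3, -0.6]
finger_gap: 0.501
t 3.45 tcp [ 521.6 -186.4   47. ] toolx [ 0.001 -0.001 -1.   ] tooly ang 51.45 F [ 0.1  0.3 -0.6] M [-0.01 -0.03  0.  ] gap 0.501 q [-0.54  0.76  1.75 -0.    0.63 -1.44]
```

```bash
python3 -m crank '[0.5,0,-1.5,-6,0, 0.5,0,-1.5,-6,0, 0.1,0,-1.5,-6,0, 0,0,-1.5,-6,0, 0,0,-1.5,-6,0, 0,0,-1.5,-6,0, 0,0,-1.5,-6,0, 0,0,-1.5,-6,0]' 80; python3 st.py; python3 -m crank '[0,0,0,0,0, 0,0,0,0,0, 0,0,0,20,0, 0,0,0,60,0, 0,0,0,120,0, 0,0,0,120,0]' 80;python3 st.py; python3 - <<'E'
from h import *
snap('side','side2.png');snap('top','top2.png')
s=np.load('/tmp/side.npz')['img'][:,:,::-1];t=np.load('/tmp/top.npz')['img'][:,:,::-1]
cv2.imwrite('pics/c2.png',np.hstack([cv2.resize(s[140:290,180:310],None,fx=3,fy=3,interpolation=2),cv2.resize(t[150:250,270:370],(400,450),interpolation=2)]))
E
```

```text
t: 4.45
tcp_pos: [0.5213, -0.1877, 0.0404]
tool_rot: [0.233, 0.667, -0.233, 0.667]
force: [-0.3, -0.3, 1.8]
finger_gap: 0.169
t 4.45 tcp [ 521.3 -187.7   40.4] toolx [ 0. -0. -1.] tooly ang 51.45 F [-0.3 -0.3  1.8] M [0.02 0.05 0.03] gap 0.169 q [-0.55  0.77  1.75 -0.    0.62 -1.45]
t: 5.2
tcp_pos: [0.5239, -0.1891, 0.1642]
tool_rot: [0.233, 0.664, -0.234, 0.671]
force: [0.6, 0.5, -2.6]
finger_gap: 0.17
t 5.2 tcp [ 523.9 -189.1  164.2] toolx [ 0.008 -0.005 -1.   ] tooly ang 51.46 F [ 0.6  0.5 -2.6] M [0.03 0.05 0.  ] gap 0.17 q [-0.55  0.56  1.7   0.    0.87 -1.45]
```

View pics/c2.png

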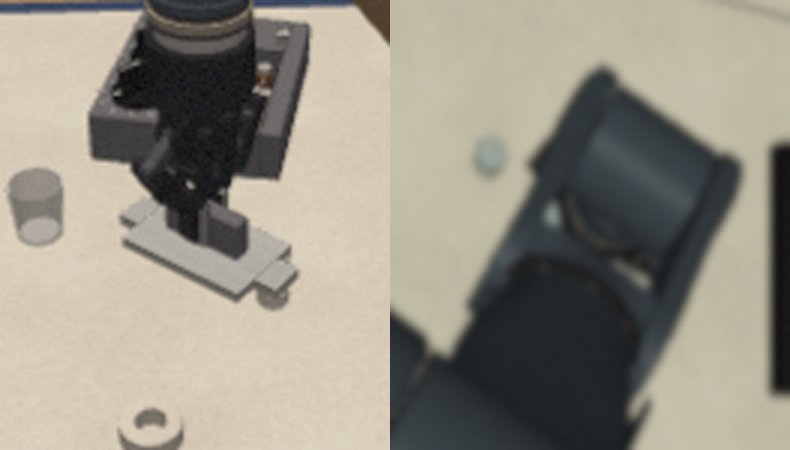

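```bash
python3 -m crank '[0,10,40,10,-0.12, 0,20,90,10,-0.28, 0,30,145,10,-0.44, 0,40,200,10,-0.6, 0,48,255,10,-0.76, 0,54,310,10,-0.92, 0,58.4,355,10,-1.05, 0,58.4,373.2,0,-1.112, 0,58.4,373.2,0,-1.112, 0,58.4,373.2,0,-1.112]'; python3 -m crank '[0,0,0,0,0, 0,0,0,0,0, 0,0,0,0,0, 0,0,0,0,0]';python3 st.py; python3 - <<'E'
from h import *
snap('side','side3.png');snap('top','top3.png')
s=np.load('/tmp/side.npz')['img'][:,:,::-1];t=np.load('/tmp/top.npz')['img'][:,:,::-1]
cv2.imwrite('pics/c3.png',np.hstack([cv2.resize(s[90:240,190:320],None,fx=3,fy=3,interpolation=2),cv2.resize(t[140:240,155:255],(400,450),interpolation=2)]))
E
```

```text
t: 6.55
tcp_pos: [0.5788, 0.1846, 0.1587]
tool_rot: [-0.549, -0.444, 0.552, -0.443]
force: [0.3, -0.6, -1.4]
finger_gap: 0.17
t: 7.05
tcp_pos: [0.5798, 0.1852, 0.1605]
tool_rot: [0.551, 0.444, -0.551, 0.444]
force: [0.0, 0.4, -2.3]
finger_gap: 0.171
t 7.05 tcp [579.8 185.2 160.5] toolx [ 0.  0. -1.] tooly ang -12.28 F [ 0.   0.4 -2.3] M [ 0.03 -0.09 -0.01] gap 0.171 q [0.13 0.62 1.56 0.   0.96 0.34]
```

View pics/c3.png

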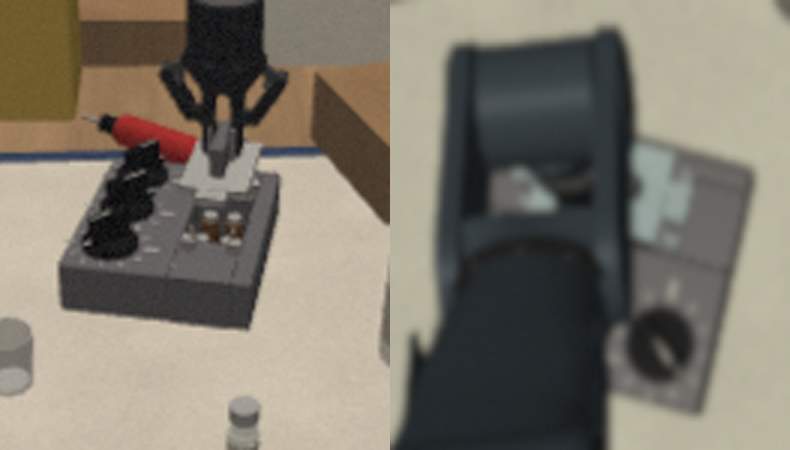

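```bash
python3 - <<'E'
from h import *
d=np.load('/tmp/top.npz')
for z in(.074,.087): print(z,ray(d,[[229.2,179.2],[225.3,193.3],[227.25,186.25],[193.2,170.2],[189.3,184.7],[191.2,177.4]],z).round(4)[:,:2].tolist())
im=d['img'][165:215,205:255]
cv2.imwrite('pics/ear.png',cv2.resize(im[:,:,::-1],(600,600),interpolation=2))
x0,y0=205,165; b=up(d,x0,y0,255,215).astype(int)
m=((b.min(2)>112)&(b[:,:,0]-b[:,:,2]<4)).astype(np.uint8)
cs=cv2.findContours(m,cv2.RETR_EXTERNAL,cv2.CHAIN_APPROX_NONE)[0]
for c in cs:
  if cv2.contourArea(c)>300:
    p=back(c[:,0],x0,y0); w=ray(d,p,.132)[:,:2]
    ex=np.array([.9772,-.2122]);ey=np.array([.2122,.9772]);r=w-[.5797,.1852]
    X,Y=r@ex,r@ey; print(cv2.contourArea(c)/64,'X',X.min(),X.max(),'Y',Y.min(),Y.max())
    for lo in(-.074,-.070,-.066,-.062,-.058,-.052,-.048,-.044):
        k=(Y>lo)&(Y<lo+.004)
        if k.any(): print(lo,X[k].min().round(4),X[k].max().round(4))
E
```

```text
0.074 [[0.5903, 0.1141], [0.5404, 0.1258], [0.5653, 0.1199], [0.6188, 0.2414], [0.5672, 0.2525], [0.5931, 0.2471]]
0.087 [[0.5883, 0.113], [0.5389, 0.1246], [0.5635, 0.1188], [0.6166, 0.2392], [0.5654, 0.2502], [0.5911, 0.2449]]
242.5 X -0.03652953767789064 0.03563315470004539 Y -0.08094464981828463 -0.024205769432602026
-0.074 -0.0365 0.0218
-0.07 -0.0361 0.0216
-0.066 -0.0349 0.0182
-0.062 -0.0341 0.0347
-0.058 -0.0354 0.0351
-0.052 -0.0358 0.0355
-0.048 -0.0356 0.0356
-0.044 -0.0344 0.0355
```

View pics/ear.png

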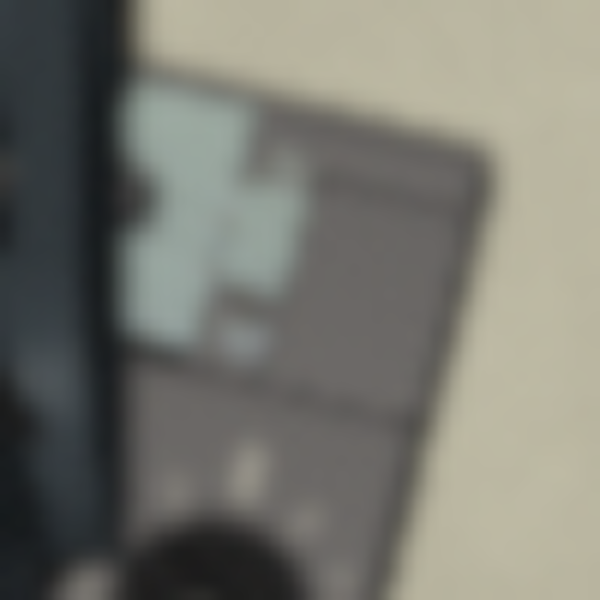

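```bash
python3 - <<'E'
from h import *
d=np.load('/tmp/top.npz')
ex=np.array([.9772,-.2122]);ey=np.array([.2122,.9772])
x0,y0=205,165; b=up(d,x0,y0,255,215).astype(float)
s=b.mean(2)
# profile along Y at ear centre (X~-8..8) and at body shoulders (X +-25), height .132
for X in(-.010,-.005,0,.005,.010,-.026,-.024,.024,.027):
    Y=np.arange(-.095,-.035,.002); P=np.c_[np.array([.5797,.1852])+X*ex+Y[:,None]*ey,np.full(len(Y),.132)]
    q=proj(d,P); v=cv2.remap(d['img'].astype(np.float32),q[:,0].astype(np.float32)[:,None],q[:,1].astype(np.float32)[:,None],1).mean(2).ravel()
    print(X,v.round().astype(int).tolist())
E
```

```text
-0.01 [104, 104, 104, 104, 103, 104, 106, 111, 120, 131, 140, 147, 151, 152, 152, 151, 150, 148, 147, 148, 150, 154, 156, 157, 157, 157, 155, 151, 144, 132]
-0.005 [103, 104, 104, 103, 103, 104, 107, 114, 125, 136, 146, 151, 155, 155, 155, 155, 152, 150, 149, 149, 152, 154, 156, 156, 156, 155, 150, 143, 129, 113]
0 [103, 103, 103, 103, 103, 103, 106, 111, 123, 134, 145, 151, 155, 156, 156, 155, 153, 150, 149, 149, 152, 155, 156, 157, 157, 154, 150, 138, 124, 104]
0.005 [102, 103, 102, 103, 103, 104, 106, 113, 122, 134, 143, 151, 153, 155, 155, 155, 155, 154, 154, 154, 155, 156, 157, 157, 156, 155, 152, 145, 133, 117]
0.01 [102, 102, 102, 102, 102, 103, 106, 112, 121, 132, 142, 147, 150, 151, 150, 148, 147, 146, 148, 151, 155, 158, 159, 159, 159, 159, 158, 155, 150, 143]
-0.026 [105, 105, 105, 105, 105, 104, 104, 105, 109, 114, 117, 119, 119, 119, 119, 116, 116, 117, 124, 135, 144, 153, 155, 157, 157, 155, 153, 143, 132, 112]
-0.024 [105, 105, 105, 105, 105, 104, 104, 104, 106, 108, 109, 109, 109, 110, 111, 111, 112, 117, 124, 136, 145, 153, 156, 158, 158, 156, 154, 146, 137, 117]
0.024 [101, 101, 101, 101, 100, 100, 101, 103, 105, 108, 111, 114, 117, 117, 115, 111, 111, 113, 124, 136, 147, 155, 159, 160, 160, 160, 161, 161, 161, 161]
0.027 [103, 103, 103, 102, 102, 102, 102, 103, 103, 104, 105, 107, 108, 108, 108, 106, 108, 112, 122, 135, 145, 154, 157, 159, 159, 159, 159, 159, 160, 161]
```

```bash
python3 -m crank '[0,0.3,1.6,-10,0, 0,0.3,1.6,-22,0, 0,0.3,1.6,-34,0, 0,0.3,1.6,-40,0, 0,0.3,1.6,-40,0, 0,0.3,1.6,-40,0]' 110;python3 st.py; python3 - <<'E'
from h import *
snap('side','side4.png');snap('top','top4.png')
s=np.load('/tmp/side.npz')['img'][:,:,::-1];t=np.load('/tmp/top.npz')['img'][:,:,::-1]
cv2.imwrite('pics/c4.png',np.hstack([cv2.resize(s[110:210,200:300],None,fx=4,fy=4,interpolation=2),cv2.resize(t[150:230,175:255],(400,400),interpolation=2)]))
E
```

```text
t: 7.9
tcp_pos: [0.5803, 0.1871, 0.1205]
tool_rot: [0.551, 0.444, -0.55, 0.444]
force: [-0.6, -0.3, -1.7]
finger_gap: 0.168
t 7.9 tcp [580.3 187.1 120.5] toolx [ 0.001  0.    -1.   ] tooly ang -12.26 F [-0.6 -0.3 -1.7] M [ 0.02 -0.02  0.01] gap 0.168 q [0.13 0.68 1.58 0.   0.88 0.34]
```

View pics/c4.png

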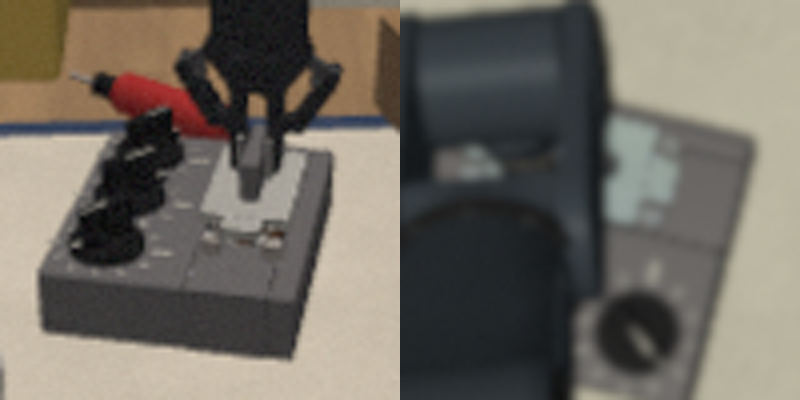

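The ear sits between the two leaf tips, no contact force so far. I'll press on.

```bash
python3 -m crank '[0,0,0,-4,0, 0,0,0,-8,0, 0,0,0,-12,0, 0,0,0,-12,0]' 120;python3 st.py;  python3 -m crank '[0,0,0,-3,0, 0,0,0,-6,0, 0,0,0,-8,0, 0,0,0,-8,0]' 120;python3 st.py
```

```text
t: 8.5
tcp_pos: [0.5805, 0.187, 0.108]
tool_rot: [0.551, 0.443, -0.55, 0.444]
force: [1.4, -0.4, -2.7]
finger_gap: 0.17
t 8.5 tcp [580.5 187.  108. ] toolx [ 0.001 -0.    -1.   ] tooly ang -12.27 F [ 1.4 -0.4 -2.7] M [-0.05 -0.23 -0.07] gap 0.17 q [ 0.13  0.7   1.59 -0.    0.85  0.34]
t: 9.0
tcp_pos: [0.5805, 0.187, 0.1005]
tool_rot: [0.551, 0.443, -0.55, 0.444]
force: [2.1, -1.1, -0.6]
finger_gap: 0.169
t 9.0 tcp [580.5 187.  100.5] toolx [ 0.001  0.    -1.   ] tooly ang -12.26 F [ 2.1 -1.1 -0.6] M [-0.1  -0.36 -0.02] gap 0.169 q [ 0.13  0.71  1.59 -0.    0.84  0.34]
```

```bash
python3 -m crank '[0,0,0,-1.5,0, 0,0,0,-1.5,0, 0,0,0,-1.5,0]' 120;python3 st.py;  python3 -m crank '[0,0,0,-1.5,0, 0,0,0,-1.5,0]' 120;python3 st.py
```

```text
t: 9.38
tcp_pos: [0.5805, 0.187, 0.1005]
tool_rot: [0.551, 0.443, -0.55, 0.444]
force: [-0.1, -1.2, 7.5]
finger_gap: 0.164
t 9.38 tcp [580.5 187.  100.5] toolx [ 0.002  0.    -1.   ] tooly ang -12.26 F [-0.1 -1.2  7.5] M [-0.13  0.15 -0.07] gap 0.164 q [ 0.13  0.71  1.59 -0.    0.84  0.34]
t: 9.62
tcp_pos: [0.5805, 0.187, 0.1004]
tool_rot: [0.551, 0.443, -0.55, 0.444]
force: [-2.7, -1.3, 15.6]
finger_gap: 0.171
t 9.62 tcp [580.5 187.  100.4] toolx [ 0.002 -0.    -1.   ] tooly ang -12.25 F [-2.7 -1.3 15.6] M [-0.26  0.49  0.  ] gap 0.171 q [ 0.13  0.71  1.59 -0.    0.84  0.34]
```

```bash
python3 -m crank '[0,0,0,-2,0, 0,0,0,-4,0, 0,0,0,-4,0]' 120;python3 st.py; python3 - <<'E'
from h import *
snap('side','side5.png');snap('top','top5.png')
s=np.load('/tmp/side.npz')['img'][:,:,::-1];t=np.load('/tmp/top.npz')['img'][:,:,::-1]
cv2.imwrite('pics/c5.png',np.hstack([cv2.resize(s[110:210,200:300],None,fx=4,fy=4,interpolation=2),cv2.resize(t[150:230,175:255],(400,400),interpolation=2)]))
E
```

```text
t: 10.0
tcp_pos: [0.5805, 0.1871, 0.1004]
tool_rot: [0.551, 0.443, -0.55, 0.445]
force: [-7.6, -4.2, 38.6]
finger_gap: 0.164
t 10.0 tcp [580.5 187.1 100.4] toolx [ 0.003 -0.    -1.   ] tooly ang -12.23 F [-7.6 -4.2 38.6] M [-0.45  1.59 -0.03] gap 0.164 q [ 0.13  0.71  1.59 -0.    0.83  0.34]
```

View pics/c5.png

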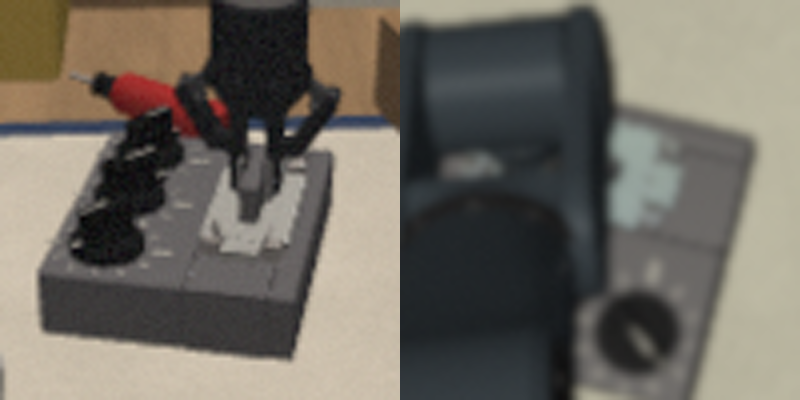

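Held at 39 N, the cover stays at TCP z 100.4, which is the expected home height, with the ear seated. I'll ease off, release and inspect.

```bash
python3 -m crank '[0,0,0,5,0, 0,0,0,5,0, 0.3,0,0,5,0, 0.5,0,0,6,0, 0.5,0,0,6,0, 0.5,0,0,30,0, 0.5,0,0,80,0, 0.5,-40,0,130,0, 0.5,-100,0,150,0, 0.5,-140,0,150,0]' 30;python3 -m crank '[0.5,-30,-60,0,0, 0.5,-60,-120,0,0, 0.5,-60,-180,0,0, 0.5,-60,-180,0,0]';python3 st.py; python3 - <<'E'
from h import *
snap('side','side6.png');snap('top','top6.png')
s=np.load('/tmp/side.npz')['img'][:,:,::-1];t=np.load('/tmp/top.npz')['img'][:,:,::-1]
cv2.imwrite('pics/c6.png',np.hstack([cv2.resize(s[110:210,200:300],None,fx=4,fy=4,interpolation=2),cv2.resize(t[155:235,165:245],(400,400),interpolation=2)]))
E
```

```text
t: 11.35
tcp_pos: [0.4382, 0.1872, 0.2446]
tool_rot: [0.551, 0.444, -0.55, 0.444]
force: [0.6, -0.6, -0.3]
finger_gap: 0.497
t: 11.85
tcp_pos: [0.38, 0.0037, 0.2434]
tool_rot: [-0.552, -0.441, 0.552, -0.442]
force: [-0.4, 0.7, 0.2]
finger_gap: 0.499
t 11.85 tcp [380.    3.7 243.4] toolx [ 0.    -0.001 -1.   ] tooly ang -12.68 F [-0.4  0.7  0.2] M [0.07 0.03 0.02] gap 0.499 q [-0.29  0.22  2.02 -0.    0.9  -0.06]
```

View pics/c6.png

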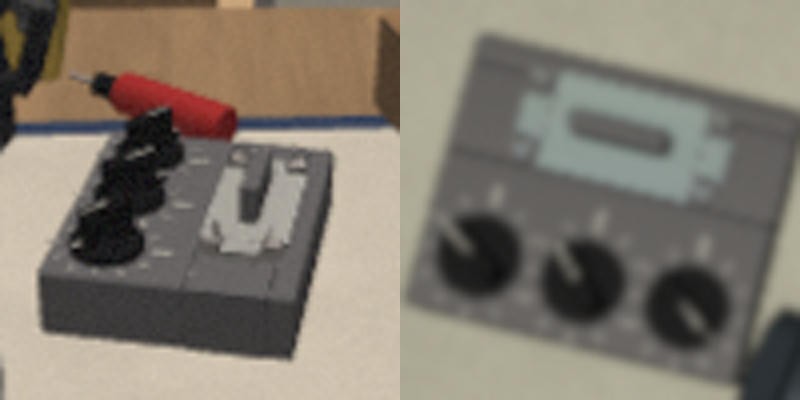

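```bash
cat > dials.py <<'E'
from h import *
d=np.load('/tmp/top.npz')
ex=np.array([.9772,-.2122]);ey=np.array([.2122,.9772]); C=.4773*ex+.3040*ey
print('centre',C)
tiles=[]
for n,Y in(('L',.075),('M',0),('R',-.075)):
    A=C-.055*ex+Y*ey
    # rectified patch at height zh: up=+x case, left=+y
    g=np.arange(-.045,.0451,.0005); XX,YY=np.meshgrid(g,g)
    for zh in(.068,.1):
        P=A+(-YY)[...,None]*ex+(-XX)[...,None]*ey
        q=proj(d,np.c_[P.reshape(-1,2),np.full(P.size//2,zh)]).astype(np.float32).reshape(*XX.shape,2)
        v=cv2.remap(d['img'],q[...,0],q[...,1],cv2.INTER_CUBIC)
        tiles.append(cv2.resize(v,(260,260)))
    w=v.max(2).astype(float); r=np.hypot(XX,YY)
    m=((w>75)&(r<.030)).astype(np.uint8)
    nn,l,st,ce=cv2.connectedComponentsWithStats(m)
    for i in range(1,nn):
        if st[i,4]>60:
            k=l==i; ww=w[k]-60; p=np.c_[-YY[k],XX[k]]  # (12oclock, right)
            mu=np.average(p,axis=0,weights=ww); S=np.cov(p.T,aweights=ww); e=np.linalg.eigh(S)[1][:,1]
            e=e*np.sign(e@mu); print(n,st[i,4],'mean',mu.round(4),'pos ang',np.arctan2(mu[1],mu[0]).round(3),'line ang',np.arctan2(e[1],e[0]).round(3))
cv2.imwrite('pics/dials_%s.png'%__import__('sys').argv[1],np.vstack([np.hstack(tiles[0::2]),np.hstack(tiles[1::2])])[:,:,::-1])
E
python3 dials.py a
```

```text
centre [0.53092636 0.19578574]
L 2373 mean [ 0.0046 -0.0188] pos ang -1.329 line ang 0.141
M 2110 mean [ 0.0071 -0.0177] pos ang -1.189 line ang 0.249
R 1063 mean [ 0.0072 -0.019 ] pos ang -1.207 line ang 0.357
R 429 mean [-0.0077  0.0091] pos ang 2.277 line ang 2.25
```

View pics/dials_a.png

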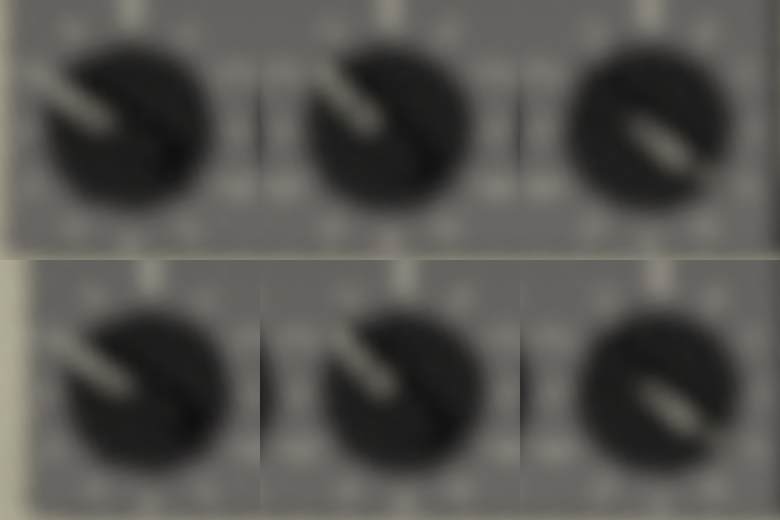

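```bash
cat > dang.py <<'E'
from h import *
d=np.load('/tmp/top.npz')
ex=np.array([.9772,-.2122]);ey=np.array([.2122,.9772]); C=.4773*ex+.3040*ey
g=np.arange(-.03,.0301,.0005); XX,YY=np.meshgrid(g,g)
for n,Y in(('L',.075),('M',0),('R',-.075)):
    A=C-.055*ex+Y*ey
    P=A+(-YY)[...,None]*ex+(-XX)[...,None]*ey
    q=proj(d,np.c_[P.reshape(-1,2),np.full(P.size//2,.1)]).astype(np.float32).reshape(*XX.shape,2)
    w=cv2.remap(d['img'],q[...,0],q[...,1],cv2.INTER_CUBIC).max(2).astype(float)
    for R in(.018,.022):
      k=(w>60)&(np.hypot(XX,YY)<R); ww=w[k]-45; p=np.c_[-YY[k],XX[k]]
      mu=np.average(p,axis=0,weights=ww); e=np.linalg.eigh(np.cov(p.T,aweights=ww))[1][:,1]; e*=np.sign(e@mu)
      print(n,R,k.sum(),'pos',np.arctan2(mu[1],mu[0]).round(3),'line',np.arctan2(e[1],e[0]).round(3))
E
python3 dang.py
```

```text
L 0.018 652 pos -1.026 line -0.988
L 0.022 901 pos -1.03 line -1.009
M 0.018 697 pos -0.85 line -0.793
M 0.022 900 pos -0.837 line -0.789
R 0.018 685 pos 2.28 line 2.256
R 0.022 817 pos 2.278 line 2.259
```

```bash
python3 -m crank '[0.4,30,40,0,-0.15, 0.4,60,90,0,-0.33, 0.4,81.3,127.5,0,-0.51, 0.4,81.3,127.5,0,-0.689, 0.4,81.3,127.5,-50,-0.689, 0.4,81.3,127.5,-90,-0.689, 0.4,81.3,127.5,-90,-0.689, 0.4,81.3,127.5,-90,-0.689]';python3 st.py
```

```text
t: 12.95
tcp_pos: [0.4617, 0.1358, 0.154]
tool_rot: [0.668, 0.232, -0.667, 0.232]
force: [0.0, -0.2, -0.0]
finger_gap: 0.399
t 12.95 tcp [461.7 135.8 154. ] toolx [ 0.001  0.    -1.   ] tooly ang -51.63 F [ 0.  -0.2 -0. ] M [-0.    0.03 -0.01] gap 0.399 q [0.05 0.5  1.89 0.   0.75 0.95]
```

```bash
python3 -m crank '[0.4,-0.3,-0.8,-30,0, 0.4,-0.3,-0.8,-54,0, 0.4,-0.3,-0.8,-54,0, 0.4,-0.3,-0.8,-54,0]' 30;python3 st.py; python3 -m crank '[0,0,0,0,0, 0,0,0,0,0, 0,0,0,0,0, 0,0,0,0,0]' 30;python3 st.py;python3 - <<'E'
from h import *
snap('side','side7.png')
s=np.load('/tmp/side.npz')['img'][:,:,::-1]
cv2.imwrite('pics/c7.png',cv2.resize(s[80:200,180:300],None,fx=4,fy=4,interpolation=2))
E
```

```text
t: 13.45
tcp_pos: [0.4622, 0.1341, 0.1008]
tool_rot: [0.669, 0.232, -0.667, 0.232]
force: [0.4, -0.3, -0.3]
finger_gap: 0.4
t 13.45 tcp [462.2 134.1 100.8] toolx [ 0.003  0.    -1.   ] tooly ang -51.72 F [ 0.4 -0.3 -0.3] M [-0.02 -0.01 -0.04] gap 0.4 q [0.05 0.6  1.92 0.   0.61 0.95]
t: 13.95
tcp_pos: [0.4612, 0.135, 0.1009]
tool_rot: [0.669, 0.232, -0.667, 0.231]
force: [-1.6, 6.3, 6.3]
finger_gap: 0.162
t 13.95 tcp [461.2 135.  100.9] toolx [ 0.002  0.002 -1.   ] tooly ang -51.81 F [-1.6  6.3  6.3] M [0.97 0.25 0.03] gap 0.162 q [0.05 0.6  1.92 0.   0.61 0.95]
```

View pics/c7.png

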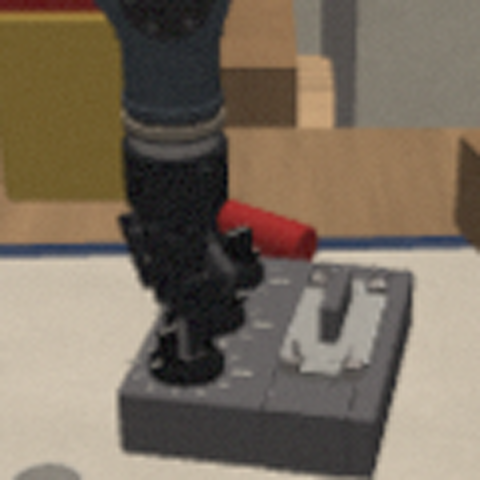

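```bash
python3 -m crank '[0,0,1,1,0.06, 0,0,1,1,0.12, 0,0,1,1,0.167, 0,0,1,1,0.167, 0,0,1,1,0.167]' 30;python3 st.py
```

```text
t: 14.62
tcp_pos: [0.4613, 0.135, 0.1009]
tool_rot: [0.647, 0.286, -0.646, 0.287]
force: [0.0, 2.1, 3.1]
finger_gap: 0.155
t 14.62 tcp [461.3 135.  100.9] toolx [ 0.001  0.    -1.   ] tooly ang -42.2 F [0.  2.1 3.1] M [0.3  0.09 0.02] gap 0.155 q [0.05 0.6  1.92 0.   0.62 0.79]
```

```bash
python3 -m crank '[0.4,0,0,0,0, 0.4,0,0,0,0, 0.4,0,0,20,0, 0.4,0,0,55,0, 0.4,10,50,55,-0.062, 0.4,22,100,55,-0.062, 0.4,31.8,146.6,55,-0.062, 0.4,31.8,146.6,55,-0.062, 0.4,31.8,146.6,30,-0.062, 0.4,31.8,146.6,0,-0.062]' 30;python3 -m crank '[0.4,0,0,0,0, 0.4,0,0,0,0]';python3 st.py; python3 -m crank '[0,0,0,0,0, 0,0,0,0,0, 0,0,0,0,0, 0,0,0,0,0]' 30;python3 st.py
```

```text
t: 15.88
tcp_pos: [0.4928, 0.2806, 0.1001]
tool_rot: [0.655, 0.266, -0.655, 0.267]
force: [-0.1, -0.1, 0.3]
finger_gap: 0.398
t: 16.12
tcp_pos: [0.4931, 0.2808, 0.1009]
tool_rot: [0.655, 0.266, -0.655, 0.266]
force: [0.7, 0.0, -1.4]
finger_gap: 0.401
t 16.12 tcp [493.1 280.8 100.9] toolx [ 0. -0. -1.] tooly ang -45.77 F [ 0.7  0.  -1.4] M [-0.03 -0.01  0.03] gap 0.401 q [ 0.32  0.67  1.7  -0.    0.77  1.12]
t: 16.62
tcp_pos: [0.4934, 0.2816, 0.1016]
tool_rot: [0.656, 0.266, -0.654, 0.267]
force: [-0.6, -0.1, 6.3]
finger_gap: 0.158
t 16.62 tcp [493.4 281.6 101.6] toolx [ 0.002  0.001 -1.   ] tooly ang -45.71 F [-0.6 -0.1  6.3] M [-0.08  0.13 -0.02] gap 0.158 q [ 0.32  0.67  1.7  -0.    0.77  1.12]
```

```bash
python3 -m crank '[0,0,0.5,1,0.14, 0,0,0.5,1,0.29, 0,0,0.5,1,0.44, 0,0,0.5,1,0.585, 0,0,0.5,1,0.585, 0,0,0.5,1,0.585]' 30;python3 st.py
```

```text
t: 17.38
tcp_pos: [0.494, 0.2813, 0.1017]
tool_rot: [0.551, 0.443, -0.55, 0.444]
force: [3.3, -4.0, -0.1]
finger_gap: 0.155
t 17.38 tcp [494.  281.3 101.7] toolx [ 0.003 -0.001 -1.   ] tooly ang -12.29 F [ 3.3 -4.  -0.1] M [-0.71 -0.52  0.07] gap 0.155 q [ 0.32  0.67  1.7  -0.    0.77  0.54]
```

```bash
python3 -m crank '[0.4,0,0,0,0, 0.4,0,0,0,0, 0.4,0,0,25,0, 0.4,0,0,55,0, 0.4,-8,-40,55,-0.16, 0.4,-15.9,-72.8,55,-0.32, 0.4,-15.9,-72.8,55,-0.48, 0.4,-15.9,-72.8,55,-0.64, 0.4,-15.9,-72.8,55,-0.785, 0.4,-15.9,-72.8,55,-0.785]' 30;python3 st.py;python3 -m crank '[0.4,0,0,-30,0, 0.4,0,0,-56,0, 0.4,0,0,-56,0, 0.4,0,0,-56,0]';python3 st.py; python3 -m crank '[0,0,0,0,0, 0,0,0,0,0, 0,0,0,0,0, 0,0,0,0,0]' 30;python3 st.py
```

```text
t: 18.62
tcp_pos: [0.4765, 0.2094, 0.1563]
tool_rot: [-0.678, -0.2, 0.678, -0.2]
force: [0.3, 0.4, -0.2]
finger_gap: 0.401
t 18.62 tcp [476.5 209.4 156.3] toolx [-0.001  0.    -1.   ] tooly ang -57.11 F [ 0.3  0.4 -0.2] M [-0.03  0.06  0.06] gap 0.401 q [0.2  0.54 1.79 0.   0.82 1.2 ]
t: 19.12
tcp_pos: [0.4772, 0.2093, 0.1008]
tool_rot: [0.678, 0.2, -0.678, 0.2]
force: [0.7, 0.1, 1.0]
finger_gap: 0.402
t 19.12 tcp [477.2 209.3 100.8] toolx [ 0.001  0.    -1.   ] tooly ang -57.12 F [0.7 0.1 1. ] M [ 0.01  0.03 -0.02] gap 0.402 q [0.2  0.63 1.82 0.   0.69 1.2 ]
t: 19.62
tcp_pos: [0.4777, 0.2091, 0.1014]
tool_rot: [0.679, 0.2, -0.677, 0.2]
force: [0.6, -1.2, 6.5]
finger_gap: 0.154
t 19.62 tcp [477.7 209.1 101.4] toolx [ 0.002  0.    -1.   ] tooly ang -57.17 F [ 0.6 -1.2  6.5] M [-0.21 -0.04  0.04] gap 0.154 q [ 0.2   0.63  1.82 -0.    0.69  1.2 ]
```

Turn by −57.15 → −132.25°, which is −1.311 rad.

```bash
python3 -m crank '[0,0,0,1,-0.15, 0,0,0,1,-0.3, 0,0,0,1,-0.46, 0,0,0,1,-0.62, 0,0,0,1,-0.78, 0,0,0,1,-0.94, 0,0,0,1,-1.1, 0,0,0,1,-1.24, 0,0,0,1,-1.311, 0,0,0,1,-1.311]' 30;python3 -m crank '[0,0,0,0,0, 0,0,0,0,0]' 30;python3 st.py
```

```text
t: 20.88
tcp_pos: [0.4778, 0.2098, 0.1015]
tool_rot: [0.66, -0.254, -0.659, -0.256]
force: [2.0, 2.5, -2.2]
finger_gap: 0.159
t: 21.12
tcp_pos: [0.4778, 0.2097, 0.1015]
tool_rot: [0.66, -0.254, -0.659, -0.256]
force: [2.6, 5.1, -1.4]
finger_gap: 0.158
t 21.12 tcp [477.8 209.7 101.5] toolx [ 0.002  0.001 -1.   ] tooly ang -132.29 F [ 2.6  5.1 -1.4] M [ 0.7  -0.42 -0.01] gap 0.158 q [0.2  0.63 1.82 0.   0.69 2.51]
```

```bash
python3 -m crank '[0.4,0,0,0,0, 0.4,0,0,0,0, 0.4,0,0,25,0, 0.4,0,0,75,0, 0.4,-20,-50,130,0, 0.4,-60,-110,140,0, 0.4,-90,-170,140,0, 0.4,-90,-200,140,0, 0.4,-90,-200,140,0]' 30;python3 - <<'E'
from h import *
snap('side','side8.png');snap('top','top8.png')
s=np.load('/tmp/side.npz')['img'][:,:,::-1];t=np.load('/tmp/top.npz')['img'][:,:,::-1]
cv2.imwrite('pics/c8.png',np.hstack([cv2.resize(s[110:210,200:300],None,fx=4,fy=4,interpolation=2),cv2.resize(t[155:235,165:245],(400,400),interpolation=2)]))
E
python3 dang.py; python3 dials.py b; python3 st.py
```

```text
t: 22.25
tcp_pos: [0.3858, 0.0062, 0.2416]
tool_rot: [-0.658, 0.258, 0.659, 0.257]
force: [-0.2, -0.0, -0.2]
finger_gap: 0.393
L 0.018 706 pos -1.507 line -1.564
L 0.022 928 pos -1.514 line -1.548
M 0.018 712 pos 0.398 line 0.557
M 0.022 855 pos 0.421 line 0.558
R 0.018 763 pos 2.144 line 2.11
R 0.022 898 pos 2.137 line 2.103
centre [0.53092636 0.19578574]
L 2363 mean [ 0.0017 -0.0188] pos ang -1.48 line ang -3.029
M 1501 mean [ 0.0054 -0.018 ] pos ang -1.278 line ang -2.671
M 449 mean [0.0097 0.0044] pos ang 0.424 line ang 0.55
R 1059 mean [ 0.0074 -0.0183] pos ang -1.187 line ang 0.363
R 495 mean [-0.0053  0.0084] pos ang 2.134 line ang 2.11
R 115 mean [-0.0142  0.0245] pos ang 2.095 line ang 0.525
t 22.35 tcp [386.5   8.7 241.4] toolx [-0.001  0.    -1.   ] tooly ang -132.43 F [-0.1 -0.2 -0.3] M [-0.04 -0.01 -0.01] gap 0.403 q [-0.27  0.23  2.01  0.    0.9   2.04]
```

View pics/c8.png

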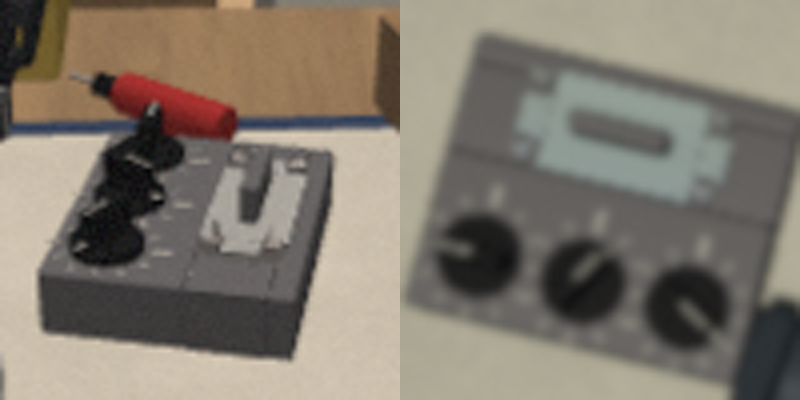

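View pics/dials_b.png

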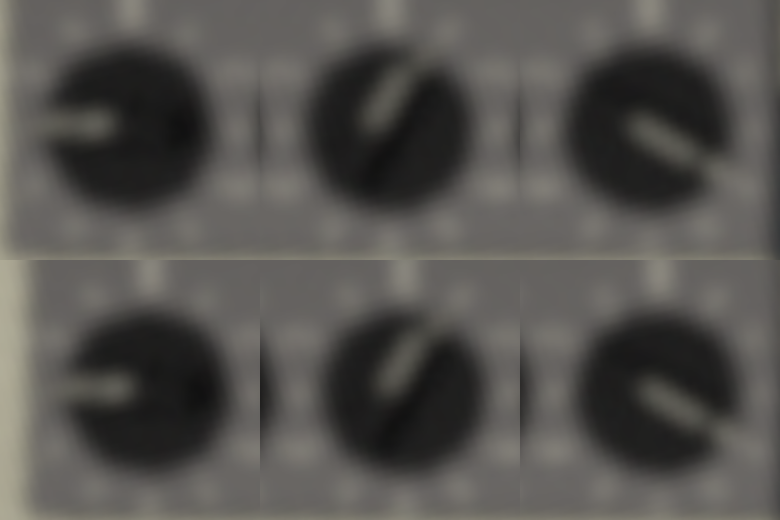

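View pics/top8.png

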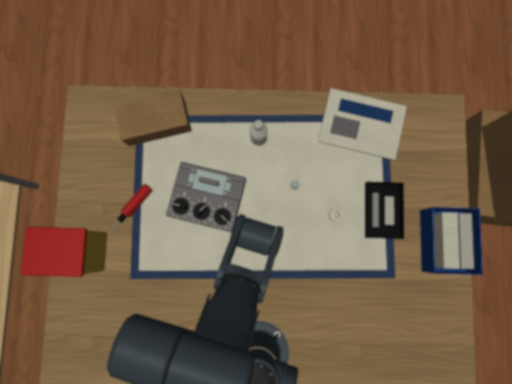

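The dials read −1.55, 0.56 and 2.11, and the bystanders are where they were. One last check of the cover's position and height.

```bash
python3 - <<'E'
from h import *
d=np.load('/tmp/top.npz');x0,y0=180,160
b=up(d,x0,y0,240,205).astype(int); m=((b.min(2)>118)&(b[:,:,0]-b[:,:,2]<4)).astype(np.uint8)
c=max(cv2.findContours(m,cv2.RETR_EXTERNAL,cv2.CHAIN_APPROX_NONE)[0],key=cv2.contourArea)
m2=np.zeros_like(m);cv2.drawContours(m2,[c],-1,1,-1);yx=np.argwhere(m2)[:,::-1]
ex=np.array([.9772,-.2122]);ey=np.array([.2122,.9772])
w=ray(d,back(yx,x0,y0),.07)[:,:2];r=w-[.5797,.1852];X,Y=r@ex,r@ey
print('X',X.min(),X.max(),X.mean(),'Y',Y.min(),Y.max(),Y.mean(),'yaw',np.linalg.svd((r-r.mean(0))[::5],full_matrices=False)[2][0],ey)
# height of plate top vs deck by depth
z=d['range_z'].astype(float);Q=Ro.from_quat(d['attitude']).as_matrix();o=d['origin']
v,u=np.mgrid[160:230,170:245];P=np.stack([(u-d['cx'])/d['fx'],(v-d['cy'])/d['fy'],np.ones(u.shape)],-1)*z[160:230,170:245,None]
W=P.reshape(-1,3)@Q.T+o;r=W[:,:2]-[.5797,.1852];X=r@ex;Y=r@ey
pl=(abs(X)>.014)&(abs(X)<.028)&(abs(Y)<.045);dk=(abs(X-.0)<.04)&(abs(Y)>.085)&(abs(Y)<.105)
print('plate',np.median(W[pl,2]),'deck',np.median(W[dk,2]), 'Y+/-',np.median(W[pl&(Y>0),2]),np.median(W[pl&(Y<0),2]),'X+/-',np.median(W[pl&(X>0),2]),np.median(W[pl&(X<0),2]))
E
```

```text
X -0.03459329648834391 0.03614626537045851 0.0005439198788702508 Y -0.0759102416227269 0.07422925309319241 -0.001666504911566829 yaw [-0.22059789 -0.97536484] [0.2122 0.9772]
plate 0.07006159310527771 deck 0.05988738781486047 Y+/- 0.07019924336025496 0.07002640973894181 X+/- 0.07043812327951571 0.06971082880450608
```

```bash
python3 -c "
from station import workorder
print(workorder.sign_off())"
```

```text
the job is handed in; nothing more can be done
None
```

The cover is pressed home on the case, the three dials are set to the code, and the job is handed in after about 22 s of the 64 s. No verdict is reported, so what follows rests on my own checks.

- **Cover:** I gripped it by the rib, carried it over the well and pressed it down; it stayed at its home height when I pushed with 39 N. The last camera check put it about 1–2 mm from the seat, with its top 10 mm above the deck, level and lined up within about 0.5°.
- **Dials:** The last picture reads about −1.55, 0.56 and 2.11 rad, against targets of −1.571, 0.524 and 2.094. For the middle dial, the marker's direction from the estimated axis gave about 0.41. That is still within tolerance. I trust the line direction and the jaw angle more, and both agree with the target.
- **Surroundings:** In the top picture, by eye, the vial, tape, saline, driver and tray look unmoved. The arm hid the cup in that picture, so I did not confirm it. The gripper stood clear in free air, with no contact force.

Two readings did not match what I expected:
- **Clip force:** I felt only about 2 N as the ears went in, where 5–20 N was stated. The height and the images still show the cover fully home.
- **Camera offset:** Camera and robot positions disagreed by about 1–2 mm along y, which I corrected before pressing the cover down.

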